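# Swap the full spent-battery jar behind the lamp head and the bulb

## Task

The blue screw-top jar with spent C cells, standing on the cork coaster at the back of the upper crate, is full: set the chrome lamp head and the tubular LED bulb that crowd it aside on the plywood tray, take the full jar out into the grey recycling caddy, and stand the empty jar from the black saucer on the middle of the coaster in its place. Then put the lamp head and the bulb back in the crate where each stood. Keep everything upright, set it down without dropping it, and leave the taped cells and the roll of tape in the crate where they are.

Things in the scene. Friction and masses are not known exactly. Their poses are not given: they have to be found in the camera images.
- full_jar_mid (a point): centre (36 mm above its base) of the full jar: blue see-through plastic, body 56 mm across, ribbed screw lid 59 mm across on the top 17 mm, 72 mm high, 0.24 to 0.44 kg, dark C cells show through its wall. At the start on the cork coaster in the crate, about 15 mm from the back wall: fingers fit only along the crate's y axis, once the lamp head and bulb are away. z axis up.
- empty_jar_mid (a point): centre (half-way up, 36 mm above its base) of the empty jar: same make and size as the full one (56 mm body, 59 mm lid, 72 mm high), about 0.07 kg, no cells in it. At the start it stands outside the crate on a loose black ceramic saucer (106 mm across, rim 15 mm high, the jar's base is 5 mm above the table). z axis up when upright.
- bulb_mid (a point): centre (half-way up, 48 mm above its flat end) of the tubular LED bulb: white tube 44 mm across from 0 to 60 mm, grey collar to 73 mm, metal screw cap 27 mm across to 96 mm; 0.085 kg. It stands cap up on the crate's floor, 74 to 78 mm from the full jar's axis, in front and to one side; fingers fit along the crate's x axis. z axis up.
- lamp_mid (a point): centre (53 mm above its mouth rim) of the chrome desk lamp head, mouth down: domed shade 77 mm across and 55 mm high, narrowing to a cylindrical neck 36 mm across (2 to 39 mm above this point) to grip it by, lug on top to 106 mm over all; 0.16 to 0.30 kg. On the crate's floor, 74 to 78 mm from the full jar's axis, on the other side from the bulb; fingers fit along the crate's x axis. z axis up.
- cells_mid (a point): centre (24 mm above its base) of three spent C cells taped together in a triangle, dark with copper-coloured tops, 56 mm across, 49 mm high, standing in the front half of the crate; to be left where it is.
- tape_mid (a point): centre of a black roll of tape, 60 mm across, 38 mm bore, 19 mm high, lying flat in the front half of the crate; to be left where it is.
- coaster: round cork coaster, 64 mm across, 4 mm thick, fixed to the crate's floor near its back wall; origin at the centre of its underside (on the crate's floor), z up, so a jar's base on it is 4 mm above the origin. Its axes are parallel to the crate's.
- crate: fixed stack of two pale whitened-ash slatted crates, 220 mm (its x, front to back) by 320 mm (its y); the upper one is open on top. Origin at the centre of the underside, on the table; +x points to its back wall, away from the robot. The upper crate's floor is 93 mm and its rim 153 mm above the origin; side walls 8 mm (front, back) and 10 mm (ends) thick.
- tray: plywood tray, fixed, on the table beside the crate: 250 mm (its x) by 140 mm (its y), rim 14 mm high, 6 mm walls and 6 mm thick floor. Origin at the centre of its underside.
- caddy: grey plastic recycling caddy, an open box, fixed, on the table on the other side of the crate: 180 mm (its x) by 170 mm (its y), 55 mm high, 4 mm walls, floor 4 mm thick, empty. Origin at the centre of its underside. The saucer with the empty jar stands just in front of it, on the robot's side.

How it is judged:
By the outcome, as a careful person would: the job done as asked, in the order asked, and still so for the second after the job is handed in, with the robot touching nothing.
It also fails if it takes over 136 s, if anything falls off the work surface, if the arm or the gripper's body presses on something with over 40 N, if the wrist force passes 120 N, or if a joint passes its speed limit or range.

## Robot

A 7-joint arm with a two-finger parallel gripper is mounted at the origin on the work surface. World frame = base frame: x ahead of the robot, y to its left, z up, the work surface at z = 0. Lengths are in m, angles in rad, forces in N, time in s.
With the tool pointing down it reaches from about 0.4 to 0.85 m from the base axis. Payload 4.5 kg.
Tool frame: the origin (TCP) lies midway between the tips of the shut fingers; the grasp point (between the pads) lies 19 mm behind it; z points along the fingers, y is the direction in which the jaws open and shut (so a half turn about z gives the same grasp; the last joint's range is limited). The gripper opens to 88 mm and grips with 3 to 60 N. Pads are 18 mm wide; open, the fingers measure 123 mm over their backs; the gripper's body (75 mm by 187 mm) begins 45 mm behind the grasp point.
Start: joints at [1.266, 0.689, -0.195, 1.565, 0.157, 0.902, -0.215], TCP at [0.208, -0.589, 0.239] pointing down, gripper open.
Joint ranges: [-3.01, 3.01], [-0.46, 2.08], [-1.47, 1.51], [0.13, 2.56], [-1, 4.14], [0.04, 2.09], [-2.66, 2.66]. Speed limits (rad/s): [2.57, 2.57, 3.14, 3.14, 3.14, 3.14, 3.14].

## Interface

Orientations are given as a unit quaternion [x, y, z, w].
In Python, from plant import r gives the robot as it stands. The module is installed in compiled form; this text tells all that it offers.
- The arm moves only by the shell command python3 -m jog 'ROWS' [FORCE]. ROWS is JSON, a list of rows, each an object with "translation": the shift along the tool's x, y, z in units of 40 mm (1.0 is 40 mm), a list of three; "twist": the turn about the tool's z in units of 6 degrees (1.0 is 6 degrees); "claw": the opening in per cent of the stroke, from 0 (shut) to 100 (fully open). A call has 1 to 20 rows; each row shifts and turns the commanded pose from where the row before left it, along the tool's axes as they then stand; what a row does not reach is not made up. A row lasts 1/12 s, in which the tool goes at most 41.7 mm and 7.16 degrees, less where a joint would pass 70% of its speed; a pose out of reach is approached as far as the arm can. A call is refused whole if a number of a shift passes 1 or a number of a turn 1, either way. A call with a gripper value outside its range is refused whole. The fingers move at their own pace and stop on an object; FORCE is the grip in N (left out, the last holds). Time passes only in rows, so rows that do not move let the fingers close. It gives the time, the measured TCP pose, the force and the opening at its end, in the units of the state.
- r.get_state(): the state, without advancing time (a new reading comes with each control period).
- r.snapshot(name): name is "scene" or "top" or "wrist"; returns a dict with "img" (480x640x3 uint8, red, green, blue), "fx", "fy", "cx", "cy" (pixels), "origin" and "rotation" of the camera in the world; the wrist camera has in their place "T_tool_cam" (4x4, takes a point from camera to tool coordinates, whose origin is the TCP and whose axes are the flange's). Camera axes: x right, y up, looking along -z (the intrinsics and any distortion apply to the point x, -y, -z); pixel columns grow to the right and rows downward; lengths in m; the calibration is good to about 2 mm. A picture is of the moment at which its call begins: read the wrist's pose just before it. There is no depth.
- r.finish_job(): hands the job in, once; it reports no verdict.
Trained networks look in the newest picture that a camera, given by its name, has taken for a name from the list of things; names that differ only in an ending like _2 or _b are one class to them, and where a whole thing is asked for, a point or a joint stands for the part that bears it (a point fixed in the world has none). Each returns a list of dicts, best first, with "confidence" (0 to 1); they miss things now and then, are a little off and sometimes report something else, mostly with a low value. They report only what shows in the picture. A call takes as long as a camera call.
- r.spot_in(label, camera): "rect" ([left, top, right, bottom] in pixels, round what is visible of it).
- r.spot_point(label, camera): "location" ([row, column] in pixels: a listed point, or the origin of a listed thing).
The state is a dict: "clock": time; "q": joint angles; "qd": joint speeds; "joint_torque": joint torques, N m; "tool_pos": TCP position; "eef_rot": TCP orientation; "contact_force": force on the tool from outside, world axes, zero at the start; "moment": the same for the moment, N m; "opening": opening from 0.0 (shut) to 1.0 (fully open).
Only numpy, scipy, OpenCV 4.12 (cv2) and the standard library are available. Lean on these libraries where they do the work, as an engineer would, in place of code of your own. Each camera call takes 0.05 s, during which the arm holds its last target. There are 200 camera calls.

## Working session

There is one attempt and no reset: what is moved stays moved. The work goes in short steps, Python scripts to look and compute and a shell command to move; the robot and the scene stay as the last step left them, time stands still between calls to the robot, and variables do not carry over. Pictures are saved under pics/ and viewed, about 12 in all and at most 16, crops included, and the job is handed in when it is done.

```bash
mkdir -p pics
cat > h.py <<'E'
import numpy as np, cv2
from scipy.spatial.transform import Rotation as R
from plant import r
def cam(s):
    if "T_tool_cam" in s:
        st=s['st']; T=np.eye(4); T[:3,:3]=R.from_quat(st["eef_rot"]).as_matrix(); T[:3,3]=st["tool_pos"]
        T=T@np.array(s["T_tool_cam"]); return T[:3,:3],T[:3,3]
    return np.array(s["rotation"]).reshape(3,3) if np.size(s["rotation"])==9 else R.from_quat(s["rotation"]).as_matrix(), np.array(s["origin"])
def snap(n):
    st=r.get_state(); s=r.snapshot(n); s['st']=st; return s
def ray(s,row,col):
    Rm,o=cam(s); K=np.array([[s['fx'],0,s['cx']],[0,s['fy'],s['cy']],[0,0,1.]])
    d=s.get('distortion',s.get('dist'))
    p=cv2.undistortPoints(np.array([[[col,row]]],float),K,None if d is None else np.array(d,float))[0,0]
    return o,Rm@np.array([p[0],-p[1],-1])
def atz(s,row,col,z):
    o,d=ray(s,row,col); return o+d*(z-o[2])/d[2]
def proj(s,P):
    Rm,o=cam(s); c=Rm.T@(np.array(P,float)-o); return s['cy']+s['fy']*c[1]/c[2], s['cx']-s['fx']*c[0]/c[2]
def save(s,name,crop=None,k=1):
    im=s['img'][...,::-1]
    if crop: im=im[crop[1]:crop[3],crop[0]:crop[2]]
    cv2.imwrite('pics/'+name,cv2.resize(im,None,fx=k,fy=k))
Z=dict(full_jar_mid=.133,empty_jar_mid=.041,bulb_mid=.141,lamp_mid=.146,cells_mid=.117,tape_mid=.1025,coaster=.093,crate=0,tray=0,caddy=0)
E
cat > a.py <<'E'
from h import *
np.set_printoptions(precision=4,suppress=True)
for n in ("top","scene"):
    s=snap(n); save(s,n+'0.png'); print(n,[k for k in s],{k:s[k] for k in s if k not in('img','st')})
    for l in Z:
        try:
            for d in r.spot_point(l,n)[:3]: print(l,round(d['confidence'],2),np.round(d['location'],1),atz(s,*d['location'],Z[l]))
        except Exception as e: print(l,e)
print(r.get_state())
E
python3 a.py
```

```text
top ['img', 'fx', 'fy', 'cx', 'cy', 'origin', 'rotation', 'st'] {'fx': 508.77137522362483, 'fy': 508.77137522362483, 'cx': 318.6794583416027, 'cy': 248.42079743681126, 'origin': array([0.3135, 0.0096, 1.1526]), 'rotation': array([-0.0719,  0.0836,  0.7547, -0.6467])}
full_jar_mid 0.83 [203.4 327.2] [ 0.6327 -0.0576  0.133 ]
empty_jar_mid 0.7 [360.6 160.1] [0.3697 0.3437 0.041 ]
bulb_mid 0.77 [209.9 355.1] [ 0.6074 -0.112   0.141 ]
bulb_mid 0.39 [230.7 458.5] [ 0.531  -0.3144  0.141 ]
lamp_mid 0.84 [214.4 290.3] [0.6169 0.022  0.146 ]
cells_mid 0.76 [252.4 357.9] [ 0.5225 -0.1051  0.117 ]
tape_mid 0.95 [267.5 276.9] [0.5196 0.0667 0.1025]
coaster 0.41 [209.9 318.8] [ 0.6335 -0.0399  0.093 ]
crate 0.56 [239.1 318.1] [ 0.5916 -0.0318  0.    ]
tray 0.79 [229.9 454.8] [ 0.5645 -0.3514  0.    ]
caddy 0.85 [284.6 169.8] [0.5378 0.3196 0.    ]
scene ['img', 'fx', 'fy', 'cx', 'cy', 'origin', 'rotation', 'st'] {'fx': 493.5455468001212, 'fy': 493.5455468001212, 'cx': 314.4955713452038, 'cy': 234.78618517790704, 'origin': array([1.0441, 0.3438, 1.1592]), 'rotation': array([0.1261, 0.2292, 0.8518
[... 542 characters left out ...]
crate 0.65 [263.1 290.7] [ 0.5828 -0.0308  0.    ]
tray 0.74 [201.2 202. ] [ 0.5627 -0.3519  0.    ]
tray 0.61 [255.1 297.7] [ 0.553  -0.0291  0.    ]
caddy 0.58 [318.9 420.1] [0.5303 0.3243 0.    ]
{'clock': 1.1, 'q': array([ 1.2658,  0.6891, -0.1946,  1.5653,  0.1573,  0.9025, -0.2151]), 'qd': array([-0.0001,  0.0005, -0.0003, -0.0004,  0.0006,  0.    ,  0.0009]), 'joint_torque': array([ -0.0006, -52.7499,  -1.2674, -15.3744,  -0.052 ,  -0.0006,
         0.    ]), 'tool_pos': array([ 0.2078, -0.5895,  0.2387]), 'eef_rot': array([0.9857, 0.1686, 0.    , 0.    ]), 'contact_force': array([-1.1183,  0.7202,  0.6545]), 'moment': array([-0.0414,  0.0404,  0.0346]), 'opening': 0.9984703901000307}
```

View pics/top0.png

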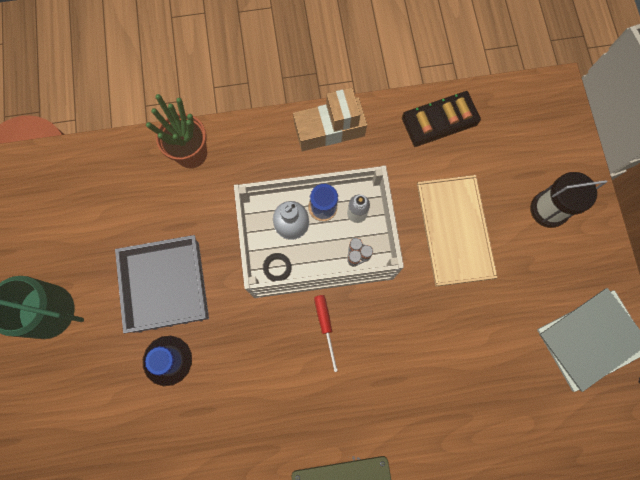

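View pics/scene0.png

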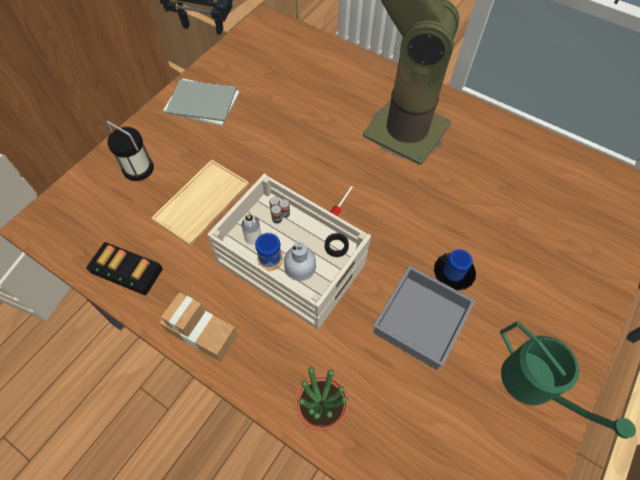

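The pictures show the crate in the middle, with the lamp (+y side), the full jar and the bulb (−y side) at the back, and the tape and cells in front. The tray is on the −y side, and the caddy with the empty jar on its saucer is on the +y side. Next I'll work out the frames from the corner pixels.

```bash
cat > b.py <<'E'
from h import *
np.set_printoptions(precision=4,suppress=True)
s=snap('top')
for nm,z,c in (('crate',.153,[(236,185),(386,169),(402,267),(250,292)]),('tray',.014,[(418,180),(476,176),(496,277),(436,284)]),('caddy',.055,[(116,250),(195,237),(206,319),(124,332)])):
    P=np.array([atz(s,v,u,z)[:2] for u,v in c]); print(nm,P.tolist(),P.mean(0))
    q=cv2.minAreaRect((P*1000).astype(np.float32)); print(q)
    for a,b in ((0,1),(3,2),(0,3),(1,2)): e=P[a]-P[b]; print(np.linalg.norm(e),np.degrees(np.arctan2(e[1],e[0])))
q=R.from_quat(r.get_state()['eef_rot']).as_matrix(); print(q)
w=snap('wrist'); print(w['T_tool_cam'],w['fx'])
E
python3 b.py
```

```text
crate [[0.6947864571115127, 0.12418605710303592], [0.6817975185469916, -0.18931255919759987], [0.4723758952784574, -0.18309646141549943], [0.46903325603883383, 0.12313764873246402]] [ 0.5795 -0.0313]
((582.6376342773438, -33.053924560546875), (225.75563049316406, 313.4349365234375), 0.26608237624168396)
0.31376758109697406 87.62746655029564
0.30625235257088435 90.62537617120255
0.22575563548818187 0.2660823532867787
0.20951385673521566 -1.7001664987219731
tray [[0.6942304005308306, -0.2867287405390233], [0.68300444054622, -0.42447086919452603], [0.43923238588013647, -0.41592121241079], [0.44436098566096605, -0.27839265451414646]] [ 0.5652 -0.3514]
((566.7313842773438, -351.3249816894531), (138.05096435546875, 250.3130340576172), 87.99132537841797)
0.13819882844700654 85.34070156792464
0.13762415039825807 87.86436337781706
0.2500084294931326 -1.910779941510287
0.2439219368307076 -2.008673821078058
caddy [[0.6223024000905533, 0.4153608860273268], [0.6250389814780093, 0.23984801265192784], [0.4409354874504312, 0.23473369259055035], [0.4402840103152498, 0.4104672397248261]] [0.5321 0.3251]
((531.6189575195312, 325.04730224609375), (186.1559295654297, 175.68759155273438), 1.5400514602661133)
0.1755342063478768 90.89327840540976
0.17573475470393551 90.21240520041765
0.1820841618332805 1.540051818229095
0.18417451719185443 1.5912441730003846
[[ 0.9432  0.3324  0.    ]
 [ 0.3324 -0.9432 -0.0002]
 [-0.      0.0001 -1.    ]]
[[-0.0005  0.9465  0.3227  0.0849]
 [ 1.      0.0004  0.0005 -0.0003]
 [ 0.0003  0.3227 -0.9465 -0.1449]
 [ 0.      0.      0.      1.    ]] 335.8459000230852
```

```bash
python3 -m jog '[{"translation":[0,0,-1],"twist":0,"claw":100},{"translation":[0,0,-1],"twist":0,"claw":100},{"translation":[0,0,-1],"twist":0,"claw":100},{"translation":[0,0,-1],"twist":0,"claw":100},{"translation":[0,0,-1],"twist":0,"claw":100}]' 20
```

```text
clock: 1.62
tool_pos: [0.2076, -0.589, 0.441]
eef_rot: [0.986, 0.169, 0.0, 0.0]
contact_force: [0.5, -1.3, -0.4]
opening: 1.0
```

```bash
python3 -m jog '[{"translation":[0.74,-0.55,0],"twist":0,"claw":100},{"translation":[0.74,-0.55,0],"twist":0,"claw":100},{"translation":[0.74,-0.55,0],"twist":0,"claw":100},{"translation":[0.74,-0.55,0],"twist":0,"claw":100},{"translation":[0.74,-0.55,0],"twist":0,"claw":100},{"translation":[0.74,-0.55,0],"twist":0,"claw":100},{"translation":[0.74,-0.55,0],"twist":0,"claw":100},{"translation":[0.74,-0.55,0],"twist":0,"claw":100},{"translation":[0.74,-0.55,0],"twist":0,"claw":100},{"translation":[0.74,-0.55,0],"twist":0,"claw":100},{"translation":[0.74,-0.55,0],"twist":0,"claw":100},{"translation":[0.74,-0.55,0],"twist":0,"claw":100},{"translation":[0.74,-0.55,0],"twist":0,"claw":100},{"translation":[0.74,-0.55,0],"twist":0,"claw":100},{"translation":[0.74,-0.55,0],"twist":0,"claw":100},{"translation":[0.74,-0.55,0],"twist":0,"claw":100},{"translation":[0.74,-0.55,0],"twist":0,"claw":100},{"translation":[0.74,-0.55,0],"twist":0,"claw":100}]'; python3 -m jog '[{"translation":[0,0,0.3],"twist":-1,"claw":100},{"translation":[0,0,0.3],"twist":-1,"claw":100},{"translation":[0,0,0.3],"twist":-1,"claw":100},{"translation":[0,0,0.3],"twist":-1,"claw":100},{"translation":[0,0,0.3],"twist":-1,"claw":100},{"translation":[0,0,0.3],"twist":-1,"claw":100},{"translation":[0,0,0.3],"twist":-1,"claw":100},{"translation":[0,0,0.3],"twist":-1,"claw":100},{"translation":[0,0,0.3],"twist":-1,"claw":100},{"translation":[0,0,0.3],"twist":-1,"claw":100},{"translation":[0,0,0],"twist":-1,"claw":100},{"translation":[0,0,0],"twist":-0.6,"claw":100},{"translation":[0,0,0],"twist":0,"claw":100}]'
cat > c.py <<'E'
from h import *
import sys
np.set_printoptions(precision=4,suppress=True)
s=snap('wrist'); save(s,sys.argv[1])
print(s['st']['tool_pos'],s['st']['q'],s['cx'],s['cy'])
for l in sys.argv[2:]:
    for d in r.spot_point(l,'wrist')[:2]: print(l,round(d['confidence'],2),np.round(d['location'],1),atz(s,*d['location'],Z[l]))
import pickle; pickle.dump(s,open('last.pkl','wb'))
E
python3 c.py w1.png full_jar_mid lamp_mid bulb_mid cells_mid tape_mid coaster crate tray caddy
```

```text
clock: 3.12
tool_pos: [0.5793, -0.0373, 0.4388]
eef_rot: [0.986, 0.169, 0.0, 0.0]
contact_force: [0.1, -0.9, 0.0]
opening: 0.998
clock: 4.2
tool_pos: [0.5785, -0.0391, 0.3183]
eef_rot: [0.713, 0.701, -0.0, -0.0]
contact_force: [0.3, 0.2, 1.0]
opening: 1.001
[ 0.5785 -0.0391  0.3183] [ 0.3697  0.6018 -0.6651  1.5848  0.4031  1.0969 -0.4127] 325.35428182894515 238.65464514985126
lamp_mid 0.86 [146.7 365.4] [0.6164 0.0257 0.146 ]
lamp_mid 0.23 [371.9 320.8] [ 0.5704 -0.2248  0.146 ]
bulb_mid 0.76 [287.4 359.9] [ 0.6143 -0.1196  0.141 ]
cells_mid 0.87 [267.  279.2] [ 0.5259 -0.105   0.117 ]
crate 0.95 [178.4 331. ] [ 0.5867 -0.0249  0.    ]
tray 0.96 [371.6 322.4] [ 0.5686 -0.3486 -0.    ]
```

View pics/w1.png

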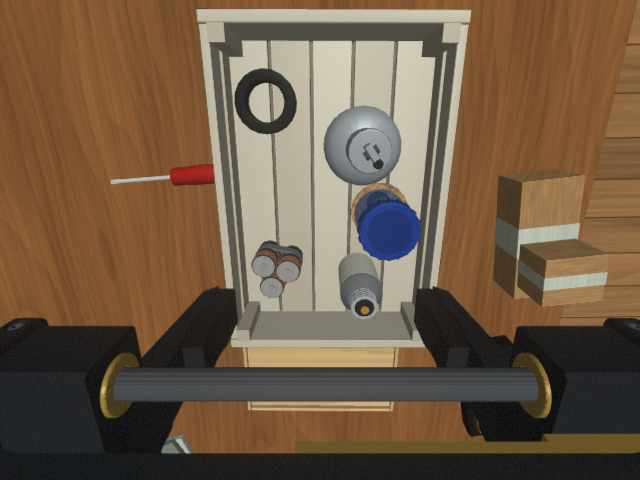

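The view shows the crate from the wrist. The lamp neck top is at about (370,150), the jar lid at (389,231), the bulb cap at (364,309) and the crate rim corners at (198,12), (470,12), (232,345) and (416,345).

Run:
```python
from h import *
import pickle
np.set_printoptions(precision=4,suppress=True)
s=pickle.load(open('last.pkl','rb'))
for n,u,v,z in (('cap',364,309,.189),('lampneck',370,150,.185),('shade bottom',362,146,.12),('jarlid',389,231,.169),('cells',277,267,.142)): print(n,atz(s,v,u,z))
P=np.array([atz(s,v,u,.153)[:2] for u,v in ((198,12),(470,12),(416,346),(232,346))]); print(P,P.mean(0))
for a,b in ((0,3),(1,2),(1,0),(2,3)): e=P[a]-P[b]; print(np.linalg.norm(e),np.degrees(np.arctan2(e[1],e[0])))
hsv=cv2.cvtColor(s['img'],cv2.COLOR_RGB2HSV)
m=cv2.inRange(hsv,(105,150,90),(125,255,255)); m[300:]=0
n,l,st,c=cv2.connectedComponentsWithStats(m); i=1+st[1:,4].argmax(); print(st[i],c[i])
t=snap('top'); h2=cv2.cvtColor(t['img'],cv2.COLOR_RGB2HSV); m=cv2.inRange(h2,(105,150,60),(125,255,255)); n,l,st,c=cv2.connectedComponentsWithStats(m)
for i in range(1,n):
  if st[i,4]>100: print(st[i],c[i],atz(t,c[i][1],c[i][0],.169),atz(t,c[i][1],c[i][0],.077))
save(s,'w1c.png',(300,90,440,330),2.4)
save(t,'t1c.png',(230,150,410,300),4)
```

```text
cap [ 0.6134 -0.1174  0.189 ]
lampneck [0.6157 0.0255 0.185 ]
shade bottom [0.616  0.0247 0.12  ]
jarlid [ 0.6371 -0.0481  0.169 ]
cells [ 0.5275 -0.0941  0.142 ]
[[ 0.4805  0.1316]
 [ 0.6963  0.1281]
 [ 0.6756 -0.1858]
 [ 0.4741 -0.1826]] [ 0.5816 -0.0272]
0.3142781289235619 88.8410628534428
0.3145706020727749 86.23215394388292
0.21585443859930484 -0.9497727701296844
0.20153595039177752 -0.9253660949216995
[ 359  200   62   61 2771] [389.4323 230.2422]
[150 347  22  28 119] [163.1597 361.0168] [0.3616 0.2996 0.169 ] [0.3661 0.3267 0.077 ]
```

```bash
python3 -m jog '[{"translation":[-0.5,0.23,0],"twist":0,"claw":65},{"translation":[-0.5,0.23,0],"twist":0,"claw":65},{"translation":[-0.5,0.23,0],"twist":0,"claw":65},{"translation":[-0.47,0.225,0],"twist":0,"claw":65},{"translation":[0,0,0.5],"twist":0,"claw":65},{"translation":[0,0,0.5],"twist":0,"claw":65},{"translation":[0,0,0.5],"twist":0,"claw":65},{"translation":[0,0,0.5],"twist":0,"claw":65},{"translation":[0,0,0],"twist":0,"claw":65},{"translation":[0,0,0],"twist":0,"claw":65}]'; python3 c.py w2.png bulb_mid
```

```text
clock: 5.58
tool_pos: [0.6134, -0.1184, 0.2382]
eef_rot: [0.713, 0.701, -0.001, -0.001]
contact_force: [0.6, -0.3, 0.2]
opening: 0.648
[ 0.6134 -0.1184  0.2382] [ 0.4467  0.7457 -0.6168  1.5519  0.4839  1.0028 -0.3272] 325.35428182894515 238.65464514985126
bulb_mid 0.85 [239.5 327.1] [ 0.6149 -0.1168  0.141 ]
```

View pics/w2.png

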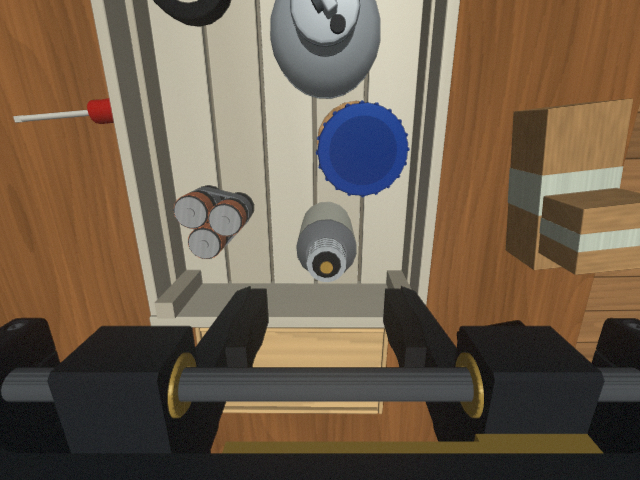

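The bulb is centred between the fingers, with its cap at (327,264).

```bash
python3 - <<'E'
from h import *
import pickle
s=pickle.load(open('last.pkl','rb'))
print(atz(s,264,327,.189),atz(s,148,363,.169), atz(s,21,326,.185))
E
python3 -m jog '[{"translation":[0,0,0.45],"twist":0,"claw":65},{"translation":[0,0,0.45],"twist":0,"claw":65},{"translation":[0,0,0.45],"twist":0,"claw":65},{"translation":[0,0,0.45],"twist":0,"claw":65},{"translation":[0,0,0.45],"twist":0,"claw":65},{"translation":[0,0,0.43],"twist":0,"claw":65},{"translation":[0,0,0],"twist":0,"claw":65},{"translation":[0,0,0],"twist":0,"claw":65}]'
```

```text
[ 0.61471486 -0.11654     0.189     ] [ 0.63808842 -0.04790373  0.169     ] [0.61636588 0.01624818 0.185     ]
clock: 6.35
tool_pos: [0.6144, -0.1183, 0.1323]
eef_rot: [0.713, 0.701, 0.0, 0.0]
contact_force: [0.2, -0.0, 0.5]
opening: 0.652
```

```bash
python3 -m jog '[{"translation":[0,0,0.06],"twist":0,"claw":65},{"translation":[0,0,0],"twist":0,"claw":20},{"translation":[0,0,0],"twist":0,"claw":20},{"translation":[0,0,0],"twist":0,"claw":20},{"translation":[0,0,0],"twist":0,"claw":20},{"translation":[0,0,0],"twist":0,"claw":20},{"translation":[0,0,0],"twist":0,"claw":20}]' 15; python3 -m jog '[{"translation":[0,0,-0.1],"twist":0,"claw":20},{"translation":[0,0,-0.3],"twist":0,"claw":20},{"translation":[0,0,-0.5],"twist":0,"claw":20},{"translation":[0,0,-0.5],"twist":0,"claw":20},{"translation":[0,0,-0.5],"twist":0,"claw":20},{"translation":[0,0,-0.5],"twist":0,"claw":20},{"translation":[0,0,-0.2],"twist":0,"claw":20},{"translation":[0,0,0],"twist":0,"claw":20}]'
```

```text
clock: 6.93
tool_pos: [0.6145, -0.1184, 0.1303]
eef_rot: [0.713, 0.701, 0.0, 0.001]
contact_force: [-1.2, -0.2, 5.5]
opening: 0.495
clock: 7.6
tool_pos: [0.6152, -0.1181, 0.2357]
eef_rot: [0.713, 0.701, 0.002, 0.002]
contact_force: [-1.3, -0.4, -0.7]
opening: 0.494
```

```bash
python3 -m jog '[{"translation":[-0.25,0.02,0],"twist":0,"claw":20},{"translation":[-0.5,0.02,0],"twist":0,"claw":20},{"translation":[-0.5,0.02,0],"twist":0,"claw":20},{"translation":[-0.5,0.02,0],"twist":0,"claw":20},{"translation":[-0.5,0.02,0],"twist":0,"claw":20},{"translation":[-0.5,0.02,0],"twist":0,"claw":20},{"translation":[-0.5,0.02,0],"twist":0,"claw":20},{"translation":[-0.5,0.02,0],"twist":0,"claw":20},{"translation":[-0.5,0.02,0],"twist":0,"claw":20},{"translation":[-0.5,0.02,0],"twist":0,"claw":20},{"translation":[-0.5,0.02,0],"twist":0,"claw":20},{"translation":[-0.35,0.01,0],"twist":0,"claw":20},{"translation":[-0.25,0,0],"twist":0,"claw":20},{"translation":[0,0,0],"twist":0,"claw":20}]'; python3 -m jog '[{"translation":[0,0,0.3],"twist":0,"claw":20},{"translation":[0,0,0.5],"twist":0,"claw":20},{"translation":[0,0,0.5],"twist":0,"claw":20},{"translation":[0,0,0.5],"twist":0,"claw":20},{"translation":[0,0,0.5],"twist":0,"claw":20},{"translation":[0,0,0.5],"twist":0,"claw":20},{"translation":[0,0,0.5],"twist":0,"claw":20},{"translation":[0,0,0.5],"twist":0,"claw":20},{"translation":[0,0,0.4],"twist":0,"claw":20},{"translation":[0,0,0.25],"twist":0,"claw":20},{"translation":[0,0,0.15],"twist":0,"claw":20},{"translation":[0,0,0.1],"twist":0,"claw":20},{"translation":[0,0,0],"twist":0,"claw":20},{"translation":[0,0,0],"twist":0,"claw":20}]'
```

```text
clock: 8.77
tool_pos: [0.6172, -0.3562, 0.231]
eef_rot: [0.715, 0.699, -0.002, -0.001]
contact_force: [-0.5, -1.0, -1.8]
opening: 0.494
clock: 9.93
tool_pos: [0.6196, -0.3525, 0.0459]
eef_rot: [0.713, 0.701, 0.0, 0.001]
contact_force: [0.6, 0.1, -0.7]
opening: 0.491
```

```bash
python3 -m jog '[{"translation":[0,0,0.03],"twist":0,"claw":20},{"translation":[0,0,0.03],"twist":0,"claw":20},{"translation":[0,0,0],"twist":0,"claw":20},{"translation":[0,0,0],"twist":0,"claw":20}]'
```

```text
clock: 10.27
tool_pos: [0.6195, -0.3527, 0.0433]
eef_rot: [0.713, 0.701, 0.0, 0.001]
contact_force: [0.4, 0.2, 1.7]
opening: 0.493
```

```bash
python3 -m jog '[{"translation":[0,0,0],"twist":0,"claw":50},{"translation":[0,0,0],"twist":0,"claw":54},{"translation":[0,0,0],"twist":0,"claw":60},{"translation":[0,0,0],"twist":0,"claw":65},{"translation":[0,0,0],"twist":0,"claw":65},{"translation":[0,0,-0.3],"twist":0,"claw":65},{"translation":[0,0,-0.6],"twist":0,"claw":65},{"translation":[0,0,-0.9],"twist":0,"claw":65},{"translation":[0,0,-0.9],"twist":0,"claw":65},{"translation":[0,0,-0.9],"twist":0,"claw":65},{"translation":[0,0,-0.9],"twist":0,"claw":65},{"translation":[0,0,-0.9],"twist":0,"claw":65},{"translation":[0,0,0],"twist":0,"claw":65}]'; python3 -m jog '[{"translation":[0.5,-0.02,0],"twist":0,"claw":65},{"translation":[0.8,-0.02,0],"twist":0,"claw":65},{"translation":[0.8,-0.02,0],"twist":0,"claw":65},{"translation":[0.8,-0.02,0],"twist":0,"claw":65},{"translation":[0.8,-0.02,0],"twist":0,"claw":65},{"translation":[0.8,-0.02,0],"twist":0,"claw":65},{"translation":[0.8,-0.02,0],"twist":0,"claw":65},{"translation":[0.8,-0.02,0],"twist":0,"claw":65},{"translation":[0.8,-0.02,0],"twist":0,"claw":65},{"translation":[0.8,-0.02,0],"twist":0,"claw":65},{"translation":[0.8,-0.02,0],"twist":0,"claw":65},{"translation":[0.6,-0.02,0],"twist":0,"claw":65},{"translation":[0.35,-0.02,0],"twist":0,"claw":65},{"translation":[0,0,0],"twist":0,"claw":65},{"translation":[0,0,0],"twist":0,"claw":65}]'; python3 c.py w3.png lamp_mid
```

```text
clock: 11.35
tool_pos: [0.6232, -0.353, 0.2688]
eef_rot: [0.713, 0.701, 0.004, 0.007]
contact_force: [0.9, -0.0, 0.8]
opening: 0.648
clock: 12.6
tool_pos: [0.6152, 0.025, 0.259]
eef_rot: [0.713, 0.701, -0.0, 0.001]
contact_force: [0.8, -0.7, 0.0]
opening: 0.653
[0.6152 0.025  0.259 ] [ 0.2203  0.7087 -0.6195  1.5583  0.46    1.0239 -0.545 ] 325.35428182894515 238.65464514985126
lamp_mid 0.61 [234.  322.7] [0.6136 0.0258 0.146 ]
```

View pics/w3.png

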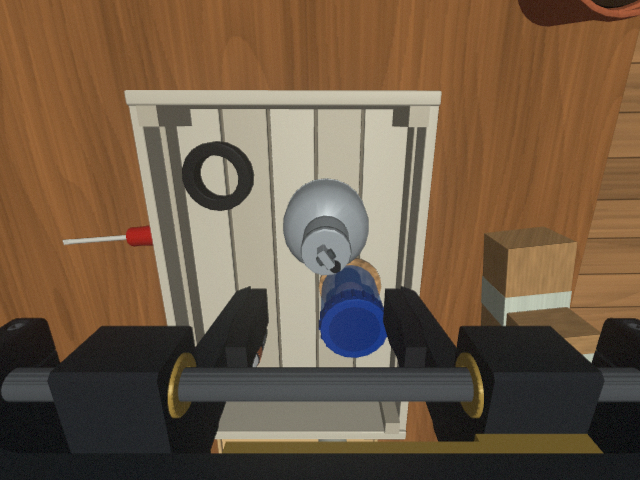

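```bash
python3 - <<'E'
from h import *
import pickle
s=pickle.load(open('last.pkl','rb'))
print(atz(s,250,325,.185),atz(s,330,353,.169))
E
python3 -m jog '[{"translation":[0,0,0.45],"twist":0,"claw":65},{"translation":[0,0,0.45],"twist":0,"claw":65},{"translation":[0,0,0.45],"twist":0,"claw":65},{"translation":[0,0,0.45],"twist":0,"claw":65},{"translation":[0,0,0.45],"twist":0,"claw":65},{"translation":[0,0,0.38],"twist":0,"claw":65},{"translation":[0,0,0],"twist":0,"claw":65},{"translation":[0,0,0],"twist":0,"claw":65}]'
```

```text
[0.61544841 0.02674378 0.185     ] [ 0.63692336 -0.04946197  0.169     ]
clock: 13.37
tool_pos: [0.6149, 0.0234, 0.1529]
eef_rot: [0.714, 0.7, -0.001, -0.0]
contact_force: [0.9, -0.8, 0.4]
opening: 0.651
```

```bash
python3 -m jog '[{"translation":[0.05,0,0],"twist":0,"claw":65},{"translation":[0,0,0],"twist":0,"claw":55},{"translation":[0,0,0],"twist":0,"claw":47},{"translation":[0,0,0],"twist":0,"claw":20},{"translation":[0,0,0],"twist":0,"claw":20},{"translation":[0,0,0],"twist":0,"claw":20},{"translation":[0,0,0],"twist":0,"claw":20},{"translation":[0,0,0],"twist":0,"claw":20}]' 30; python3 -m jog '[{"translation":[0,0,-0.1],"twist":0,"claw":20},{"translation":[0,0,-0.3],"twist":0,"claw":20},{"translation":[0,0,-0.5],"twist":0,"claw":20},{"translation":[0,0,-0.5],"twist":0,"claw":20},{"translation":[0,0,-0.5],"twist":0,"claw":20},{"translation":[0,0,-0.4],"twist":0,"claw":20},{"translation":[0,0,-0.2],"twist":0,"claw":20},{"translation":[0,0,0],"twist":0,"claw":20}]'
```

```text
clock: 14.03
tool_pos: [0.6155, 0.0277, 0.1542]
eef_rot: [0.713, 0.701, 0.0, 0.0]
contact_force: [-0.9, -0.8, 5.8]
opening: 0.398
clock: 14.7
tool_pos: [0.6161, 0.0281, 0.2556]
eef_rot: [0.713, 0.701, 0.001, 0.001]
contact_force: [0.7, -0.0, -2.1]
opening: 0.402
```

```bash
python3 -m jog '[{"translation":[-0.2,0,-0.2],"twist":0,"claw":20},{"translation":[-0.5,-0.16,0],"twist":0,"claw":20},{"translation":[-0.6,-0.16,0],"twist":0,"claw":20},{"translation":[-0.6,-0.16,0],"twist":0,"claw":20},{"translation":[-0.6,-0.16,0],"twist":0,"claw":20},{"translation":[-0.6,-0.16,0],"twist":0,"claw":20},{"translation":[-0.6,-0.16,0],"twist":0,"claw":20},{"translation":[-0.6,-0.16,0],"twist":0,"claw":20},{"translation":[-0.6,-0.16,0],"twist":0,"claw":20},{"translation":[-0.6,-0.16,0],"twist":0,"claw":20},{"translation":[-0.6,-0.16,0],"twist":0,"claw":20},{"translation":[-0.6,-0.16,0],"twist":0,"claw":20},{"translation":[-0.6,-0.16,0],"twist":0,"claw":20},{"translation":[-0.6,-0.16,0],"twist":0,"claw":20},{"translation":[-0.6,-0.16,0],"twist":0,"claw":20},{"translation":[-0.6,-0.16,0],"twist":0,"claw":20},{"translation":[-0.4,-0.1,0],"twist":0,"claw":20},{"translation":[0,0,0],"twist":0,"claw":20}]'; python3 -m jog '[{"translation":[0,0,0.3],"twist":0,"claw":20},{"translation":[0,0,0.5],"twist":0,"claw":20},{"translation":[0,0,0.5],"twist":0,"claw":20},{"translation":[0,0,0.5],"twist":0,"claw":20},{"translation":[0,0,0.5],"twist":0,"claw":20},{"translation":[0,0,0.5],"twist":0,"claw":20},{"translation":[0,0,0.5],"twist":0,"claw":20},{"translation":[0,0,0.5],"twist":0,"claw":20},{"translation":[0,0,0.5],"twist":0,"claw":20},{"translation":[0,0,0.3],"twist":0,"claw":20},{"translation":[0,0,0.1],"twist":0,"claw":20},{"translation":[0,0,0],"twist":0,"claw":20},{"translation":[0,0,0],"twist":0,"claw":20}]'
```

```text
clock: 16.2
tool_pos: [0.5051, -0.3566, 0.2598]
eef_rot: [0.716, 0.698, -0.002, -0.001]
contact_force: [-1.1, -0.3, -2.6]
opening: 0.398
clock: 17.28
tool_pos: [0.5093, -0.35, 0.074]
eef_rot: [0.713, 0.701, 0.0, 0.0]
contact_force: [0.4, 0.2, -1.5]
opening: 0.401
```

Next I lower the last 6–7 mm, release, rise, and start back towards the jar.

```bash
python3 -m jog '[{"translation":[0,0,0.05],"twist":0,"claw":20},{"translation":[0,0,0.05],"twist":0,"claw":20},{"translation":[0,0,0.04],"twist":0,"claw":20},{"translation":[0,0,0.03],"twist":0,"claw":20},{"translation":[0,0,0],"twist":0,"claw":20},{"translation":[0,0,0],"twist":0,"claw":20},{"translation":[0,0,0],"twist":0,"claw":20}]'
```

```text
clock: 17.87
tool_pos: [0.5088, -0.3508, 0.0672]
eef_rot: [0.713, 0.701, -0.0, 0.0]
contact_force: [-1.5, -0.9, 4.2]
opening: 0.403
```

```bash
python3 -m jog '[{"translation":[0,0,0],"twist":0,"claw":41},{"translation":[0,0,0],"twist":0,"claw":46},{"translation":[0,0,0],"twist":0,"claw":55},{"translation":[0,0,0],"twist":0,"claw":65},{"translation":[0,0,0],"twist":0,"claw":65},{"translation":[0,0,-0.3],"twist":0,"claw":80},{"translation":[0,0,-0.6],"twist":0,"claw":85},{"translation":[0,0,-0.9],"twist":0,"claw":85},{"translation":[0,0,-0.9],"twist":0,"claw":85},{"translation":[0,0,-0.9],"twist":0,"claw":85},{"translation":[0,0,-0.9],"twist":0,"claw":85},{"translation":[0,0,-0.3],"twist":0,"claw":85},{"translation":[0,0,0],"twist":0,"claw":85}]'; python3 -m jog '[{"translation":[0.8,0.32,0],"twist":0,"claw":85},{"translation":[0.8,0.32,0],"twist":0,"claw":85},{"translation":[0.8,0.32,0],"twist":0,"claw":85},{"translation":[0.8,0.32,0],"twist":0,"claw":85},{"translation":[0.8,0.32,0],"twist":0,"claw":85},{"translation":[0.8,0.32,0],"twist":0,"claw":85},{"translation":[0.8,0.32,0],"twist":0,"claw":85},{"translation":[0.8,0.32,0],"twist":0,"claw":85},{"translation":[0.8,0.32,0],"twist":0,"claw":85},{"translation":[0.4,0.19,0],"twist":0,"claw":85},{"translation":[0,0,0],"twist":0,"claw":85}]';  python3 -m jog '[{"translation":[0,0,0],"twist":1,"claw":85},{"translation":[0,0,0],"twist":1,"claw":85},{"translation":[0,0,0],"twist":1,"claw":85},{"translation":[0,0,0],"twist":1,"claw":85},{"translation":[0,0,0],"twist":1,"claw":85},{"translation":[0,0,0],"twist":1,"claw":85},{"translation":[0,0,0],"twist":1,"claw":85},{"translation":[0,0,0],"twist":1,"claw":85},{"translation":[0,0,0],"twist":1,"claw":85},{"translation":[0,0,0],"twist":1,"claw":85},{"translation":[0,0,0],"twist":1,"claw":85},{"translation":[0,0,0],"twist":1,"claw":85},{"translation":[0,0,0],"twist":1,"claw":85},{"translation":[0,0,0],"twist":1,"claw":85},{"translation":[0,0,0],"twist":1,"claw":85},{"translation":[0,0,0],"twist":0.1,"claw":85},{"translation":[0,0,0],"twist":0,"claw":85}]'; python3 c.py w4.png full_jar_mid coaster
```

```text
clock: 18.95
tool_pos: [0.5109, -0.351, 0.2634]
eef_rot: [0.713, 0.701, 0.001, 0.004]
contact_force: [0.9, 0.5, -0.5]
opening: 0.849
clock: 19.87
tool_pos: [0.6369, -0.0419, 0.2573]
eef_rot: [0.71, 0.704, 0.001, -0.002]
contact_force: [0.7, 0.2, -0.2]
opening: 0.85
clock: 21.28
tool_pos: [0.6357, -0.0498, 0.2577]
eef_rot: [1.0, -0.013, -0.001, 0.001]
contact_force: [0.6, -0.3, -0.5]
opening: 0.848
[ 0.6357 -0.0498  0.2577] [ 0.1052  0.6872 -0.1851  1.4998  0.1433  0.9703 -1.7175] 325.35428182894515 238.65464514985126
full_jar_mid 0.51 [243.8 562.1] [ 0.6181 -0.251   0.133 ]
coaster 0.69 [304.9 586.8] [ 0.5338 -0.3202  0.093 ]
coaster 0.54 [281.2  41.6] [0.5767 0.2411 0.093 ]
```

View pics/w4.png

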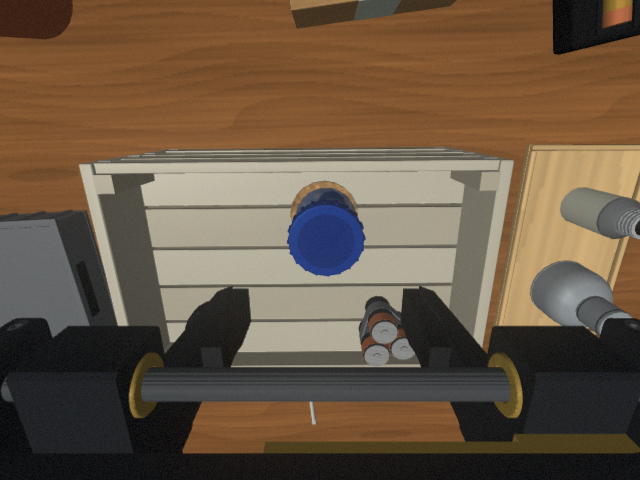

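The lamp and bulb stand upright on the tray, and the jar lid is at (326,240), centred between the open fingers.

Run:
```python
from h import *
import pickle
s=pickle.load(open('last.pkl','rb'))
print(atz(s,240,326.5,.169))
P=np.array([atz(s,v,u,.153)[:2] for u,v in ((82,166),(512,161))]); print(P, np.degrees(np.arctan2(*(P[0]-P[1])[::-1])))
m=cv2.inRange(cv2.cvtColor(s['img'],cv2.COLOR_RGB2HSV),(105,150,90),(125,255,255)); m[290:]=0
n,l,st,c=cv2.connectedComponentsWithStats(m); i=1+st[1:,4].argmax(); print(st[i],c[i],atz(s,c[i][1],c[i][0],.169))
```

```text
[ 0.63956154 -0.05031352  0.169     ]
[[ 0.69609828  0.12680931]
 [ 0.69114963 -0.18676104]] 89.09585351883484
[ 287  204   77   72 4178] [325.33915749 239.42077549] [ 0.64003582 -0.04947185  0.169     ]
```

```bash
python3 -m jog '[{"translation":[0.08,0,0.3],"twist":0,"claw":85},{"translation":[0,0,0.5],"twist":0,"claw":85},{"translation":[0,0,0.5],"twist":0,"claw":85},{"translation":[0,0,0.5],"twist":0,"claw":85},{"translation":[0,0,0.5],"twist":0,"claw":85},{"translation":[0,0,0.5],"twist":0,"claw":85},{"translation":[0,0,0.4],"twist":0,"claw":85},{"translation":[0,0,0.3],"twist":0,"claw":85},{"translation":[0,0,0.1],"twist":0,"claw":85},{"translation":[0,0,0],"twist":0,"claw":85},{"translation":[0,0,0],"twist":0,"claw":85}]'; python3 -m jog '[{"translation":[0,0,0],"twist":0,"claw":75},{"translation":[0,0,0],"twist":0,"claw":68},{"translation":[0,0,0],"twist":0,"claw":40},{"translation":[0,0,0],"twist":0,"claw":40},{"translation":[0,0,0],"twist":0,"claw":40},{"translation":[0,0,0],"twist":0,"claw":40},{"translation":[0,0,0],"twist":0,"claw":40}]' 35
```

```text
clock: 22.35
tool_pos: [0.6403, -0.0488, 0.115]
eef_rot: [1.0, -0.014, 0.0, -0.0]
contact_force: [-0.2, 0.1, 0.3]
opening: 0.853
clock: 22.93
tool_pos: [0.6405, -0.0496, 0.1156]
eef_rot: [1.0, -0.014, 0.001, 0.001]
contact_force: [-0.5, -1.2, 5.4]
opening: 0.629
```

```bash
python3 -m jog '[{"translation":[0,0,-0.1],"twist":0,"claw":40},{"translation":[0,0,-0.2],"twist":0,"claw":40},{"translation":[0,0,-0.4],"twist":0,"claw":40},{"translation":[0,0,-0.5],"twist":0,"claw":40},{"translation":[0,0,-0.5],"twist":0,"claw":40},{"translation":[0,0,-0.5],"twist":0,"claw":40},{"translation":[0,0,-0.5],"twist":0,"claw":40},{"translation":[0,0,-0.4],"twist":0,"claw":40},{"translation":[0,0,-0.2],"twist":0,"claw":40},{"translation":[0,0,0],"twist":0,"claw":40}]'; python3 -m jog '[{"translation":[-0.1,-0.2,0],"twist":0,"claw":40},{"translation":[-0.15,-0.45,0],"twist":0,"claw":40},{"translation":[-0.17,-0.55,0],"twist":0,"claw":40},{"translation":[-0.17,-0.55,0],"twist":0,"claw":40},{"translation":[-0.17,-0.55,0],"twist":0,"claw":40},{"translation":[-0.17,-0.55,0],"twist":0,"claw":40},{"translation":[-0.17,-0.55,0],"twist":0,"claw":40},{"translation":[-0.17,-0.55,0],"twist":0,"claw":40},{"translation":[-0.17,-0.55,0],"twist":0,"claw":40},{"translation":[-0.17,-0.55,0],"twist":0,"claw":40},{"translation":[-0.17,-0.55,0],"twist":0,"claw":40},{"translation":[-0.17,-0.55,0],"twist":0,"claw":40},{"translation":[-0.17,-0.55,0],"twist":0,"claw":40},{"translation":[-0.17,-0.55,0],"twist":0,"claw":40},{"translation":[-0.17,-0.55,0],"twist":0,"claw":40},{"translation":[-0.17,-0.55,0],"twist":0,"claw":40},{"translation":[-0.17,-0.55,0],"twist":0,"claw":40},{"translation":[-0.14,-0.4,0],"twist":0,"claw":40},{"translation":[0,0,0],"twist":0,"claw":40},{"translation":[0,0,0],"twist":0,"claw":40}]'; python3 -c "
from h import *
s=snap('top'); save(s,'t2.png',(80,150,500,400),1.9)"
```

```text
clock: 23.77
tool_pos: [0.6406, -0.0483, 0.2484]
eef_rot: [1.0, -0.014, 0.001, -0.0]
contact_force: [0.7, -0.3, -4.0]
opening: 0.63
clock: 25.43
tool_pos: [0.5303, 0.3276, 0.245]
eef_rot: [1.0, -0.012, -0.002, 0.001]
contact_force: [1.1, -0.8, -4.7]
opening: 0.628
```

View pics/t2.png

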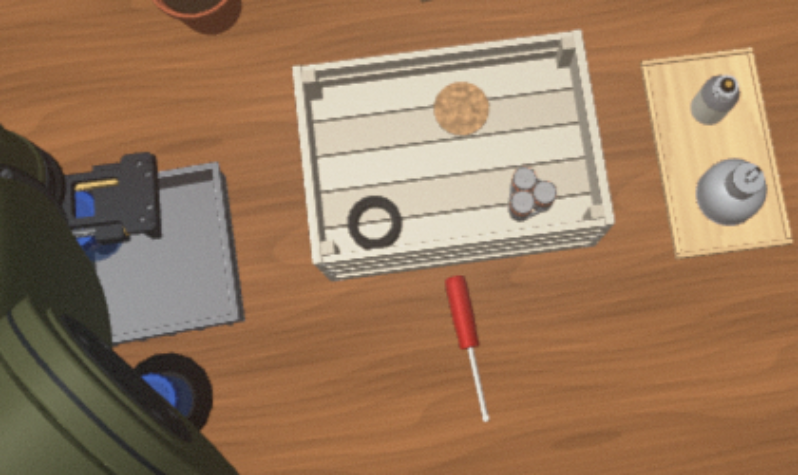

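The coaster is now clear, at crop pixel (461,108). Tape and cells are untouched, and the lamp and bulb stand on the tray. Next I lower the jar into the caddy.

```bash
python3 -c "
from h import *
s=snap('top'); print(atz(s,150+108/1.9,80+461/1.9,.097))"; python3 -m jog '[{"translation":[0,0,0.3],"twist":0,"claw":40},{"translation":[0,0,0.5],"twist":0,"claw":40},{"translation":[0,0,0.6],"twist":0,"claw":40},{"translation":[0,0,0.6],"twist":0,"claw":40},{"translation":[0,0,0.6],"twist":0,"claw":40},{"translation":[0,0,0.6],"twist":0,"claw":40},{"translation":[0,0,0.6],"twist":0,"claw":40},{"translation":[0,0,0.5],"twist":0,"claw":40},{"translation":[0,0,0.5],"twist":0,"claw":40},{"translation":[0,0,0.3],"twist":0,"claw":40},{"translation":[0,0,0.1],"twist":0,"claw":40},{"translation":[0,0,0],"twist":0,"claw":40},{"translation":[0,0,0],"twist":0,"claw":40}]'
```

```text
[ 0.63780767 -0.04897658  0.097     ]
clock: 26.62
tool_pos: [0.5334, 0.3262, 0.0394]
eef_rot: [1.0, -0.014, 0.001, -0.0]
contact_force: [0.0, 1.3, -3.6]
opening: 0.634
```

```bash
python3 -m jog '[{"translation":[0,0,0.15],"twist":0,"claw":40},{"translation":[0,0,0.1],"twist":0,"claw":40},{"translation":[0,0,0.05],"twist":0,"claw":40},{"translation":[0,0,0.04],"twist":0,"claw":40},{"translation":[0,0,0.03],"twist":0,"claw":40},{"translation":[0,0,0],"twist":0,"claw":40},{"translation":[0,0,0],"twist":0,"claw":40}]'
```

```text
clock: 27.2
tool_pos: [0.5327, 0.3264, 0.0239]
eef_rot: [1.0, -0.014, 0.0, 0.0]
contact_force: [-0.1, -0.4, -4.1]
opening: 0.631
```

```bash
python3 -m jog '[{"translation":[0,0,0.03],"twist":0,"claw":40},{"translation":[0,0,0.02],"twist":0,"claw":40},{"translation":[0,0,0],"twist":0,"claw":40},{"translation":[0,0,0],"twist":0,"claw":40}]'
```

```text
clock: 27.53
tool_pos: [0.5329, 0.3265, 0.0226]
eef_rot: [1.0, -0.014, 0.0, -0.0]
contact_force: [-2.2, -0.6, 3.2]
opening: 0.633
```

```bash
python3 -m jog '[{"translation":[0,0,0],"twist":0,"claw":65},{"translation":[0,0,0],"twist":0,"claw":70},{"translation":[0,0,0],"twist":0,"claw":85},{"translation":[0,0,0],"twist":0,"claw":85},{"translation":[0,0,0],"twist":0,"claw":85},{"translation":[0,0,-0.3],"twist":0,"claw":85},{"translation":[0,0,-0.6],"twist":0,"claw":85},{"translation":[0,0,-0.9],"twist":0,"claw":85},{"translation":[0,0,-0.9],"twist":0,"claw":85},{"translation":[0,0,-0.9],"twist":0,"claw":85},{"translation":[0,0,-0.8],"twist":0,"claw":85}]'; python3 -m jog '[{"translation":[-0.6,-0.04,0],"twist":0,"claw":85},{"translation":[-0.7,-0.04,0],"twist":0,"claw":85},{"translation":[-0.7,-0.04,0],"twist":0,"claw":85},{"translation":[-0.7,-0.04,0],"twist":0,"claw":85},{"translation":[-0.7,-0.04,0],"twist":0,"claw":85},{"translation":[-0.6,-0.04,0],"twist":0,"claw":85},{"translation":[0,0,0],"twist":0,"claw":85},{"translation":[0,0,0],"twist":0,"claw":85}]'; python3 c.py w5.png empty_jar_mid
```

```text
clock: 28.45
tool_pos: [0.5328, 0.3264, 0.2012]
eef_rot: [1.0, -0.014, 0.001, -0.001]
contact_force: [0.8, 1.1, -0.5]
opening: 0.853
clock: 29.12
tool_pos: [0.3719, 0.3409, 0.1988]
eef_rot: [1.0, -0.013, 0.0, -0.0]
contact_force: [0.4, 0.1, 0.4]
opening: 0.85
[0.3719 0.3409 0.1988] [-0.7565  0.593  -0.1212  1.9701  0.1225  0.5847 -2.5553] 325.35428182894515 238.65464514985126
```

View pics/w5.png

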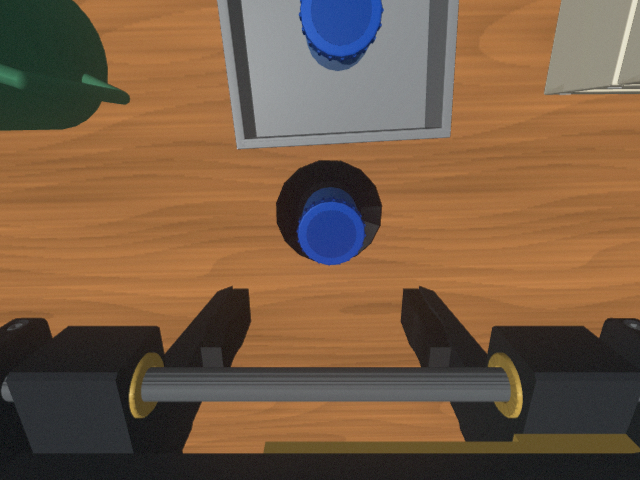

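The full jar stands in the caddy at (340,25). The empty jar's lid is at (330,234) on the saucer.

Run:
```python
from h import *
import pickle
s=pickle.load(open('last.pkl','rb'))
m=cv2.inRange(cv2.cvtColor(s['img'],cv2.COLOR_RGB2HSV),(105,150,110),(125,255,255)); m[290:]=0; m[:170]=0
n,l,st,c=cv2.connectedComponentsWithStats(m); i=1+st[1:,4].argmax(); print(st[i],c[i],atz(s,c[i][1],c[i][0],.077),atz(s,233.5,330.5,.077))
```

```text
[ 297  199   69   66 3364] [330.58709869 232.26872771] [0.37128044 0.33717586 0.077     ] [0.37020357 0.33727071 0.077     ]
```

```bash
python3 -m jog '[{"translation":[0,0.09,0.3],"twist":0,"claw":85},{"translation":[0,0,0.5],"twist":0,"claw":85},{"translation":[0,0,0.6],"twist":0,"claw":85},{"translation":[0,0,0.6],"twist":0,"claw":85},{"translation":[0,0,0.6],"twist":0,"claw":85},{"translation":[0,0,0.6],"twist":0,"claw":85},{"translation":[0,0,0.5],"twist":0,"claw":85},{"translation":[0,0,0.4],"twist":0,"claw":85},{"translation":[0,0,0.2],"twist":0,"claw":85},{"translation":[0,0,0],"twist":0,"claw":85},{"translation":[0,0,0],"twist":0,"claw":85}]'
```

```text
clock: 30.13
tool_pos: [0.3737, 0.3366, 0.0259]
eef_rot: [1.0, -0.014, 0.0, 0.0]
contact_force: [-0.7, 0.2, 0.2]
opening: 0.851
```

```bash
python3 -m jog '[{"translation":[-0.07,0,0],"twist":0,"claw":75},{"translation":[0,0,0],"twist":0,"claw":70},{"translation":[0,0,0],"twist":0,"claw":66},{"translation":[0,0,0],"twist":0,"claw":50},{"translation":[0,0,0],"twist":0,"claw":50},{"translation":[0,0,0],"twist":0,"claw":50},{"translation":[0,0,0],"twist":0,"claw":50}]' 12; python3 -m jog '[{"translation":[0,0,-0.1],"twist":0,"claw":50},{"translation":[0,0,-0.3],"twist":0,"claw":50},{"translation":[0,0,-0.6],"twist":0,"claw":50},{"translation":[0,0,-0.8],"twist":0,"claw":50},{"translation":[0,0,-0.8],"twist":0,"claw":50},{"translation":[0,0,-0.8],"twist":0,"claw":50},{"translation":[0,0,-0.8],"twist":0,"claw":50},{"translation":[0,0,-0.8],"twist":0,"claw":50},{"translation":[0,0,-0.5],"twist":0,"claw":50},{"translation":[0,0,0],"twist":0,"claw":50}]'; python3 c.py w6.png
```

```text
clock: 30.72
tool_pos: [0.3703, 0.3369, 0.0265]
eef_rot: [1.0, -0.014, 0.0, -0.0]
contact_force: [-1.1, -0.4, 6.9]
opening: 0.638
clock: 31.55
tool_pos: [0.3717, 0.3385, 0.2501]
eef_rot: [1.0, -0.014, 0.003, -0.003]
contact_force: [0.0, 0.4, -0.2]
opening: 0.641
[0.3717 0.3385 0.2501] [-0.7519  0.51   -0.121   1.9242  0.0919  0.7041 -2.5262] 325.35428182894515 238.65464514985126
```

```bash
python3 -m jog '[{"translation":[0.2,0.3,0],"twist":0,"claw":50},{"translation":[0.29,0.55,0],"twist":0,"claw":50},{"translation":[0.29,0.55,0],"twist":0,"claw":50},{"translation":[0.29,0.55,0],"twist":0,"claw":50},{"translation":[0.29,0.55,0],"twist":0,"claw":50},{"translation":[0.29,0.55,0],"twist":0,"claw":50},{"translation":[0.29,0.55,0],"twist":0,"claw":50},{"translation":[0.29,0.55,0],"twist":0,"claw":50},{"translation":[0.29,0.55,0],"twist":0,"claw":50},{"translation":[0.29,0.55,0],"twist":0,"claw":50},{"translation":[0.29,0.55,0],"twist":0,"claw":50},{"translation":[0.29,0.55,0],"twist":0,"claw":50},{"translation":[0.29,0.55,0],"twist":0,"claw":50},{"translation":[0.29,0.55,0],"twist":0,"claw":50},{"translation":[0.29,0.55,0],"twist":0,"claw":50},{"translation":[0.29,0.55,0],"twist":0,"claw":50},{"translation":[0.29,0.55,0],"twist":0,"claw":50},{"translation":[0.29,0.46,0],"twist":0,"claw":50},{"translation":[0,0,0],"twist":0,"claw":50},{"translation":[0,0,0],"twist":0,"claw":50}]'; python3 c.py w7.png coaster
```

```text
clock: 33.27
tool_pos: [0.5637, -0.0523, 0.244]
eef_rot: [1.0, -0.015, -0.002, 0.0]
contact_force: [-0.1, 0.5, -0.9]
opening: 0.636
[ 0.5637 -0.0523  0.244 ] [ 0.1076  0.6042 -0.1607  1.7387  0.1257  0.8121 -1.7131] 325.35428182894515 238.65464514985126
coaster 0.86 [136.9 321.5] [ 0.6378 -0.0508  0.093 ]
```

View pics/w7.png

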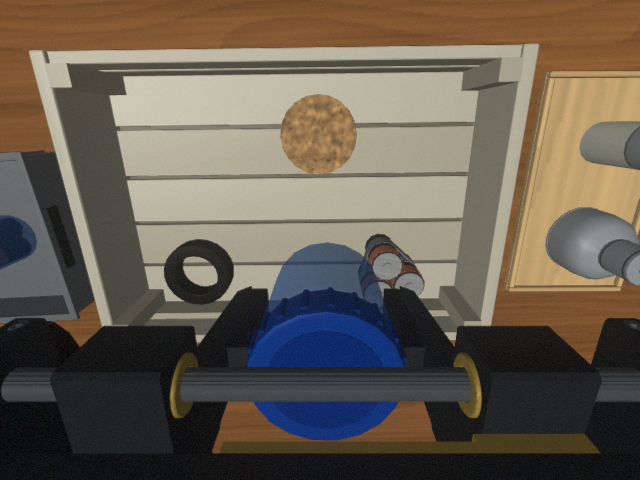

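The coaster is in full view, centred at about (318,134), and the empty jar hangs upright in the grip with its lid at (326,375).

Run:
```python
from h import *
import pickle
s=pickle.load(open('last.pkl','rb')); z=s['st']['tool_pos'][2]
print(atz(s,134,318.5,.097), 'jar lid', atz(s,375,326,z+.0505))
```

```text
[ 0.6403248  -0.04842495  0.097     ] jar lid [ 0.56672668 -0.05210316  0.2944924 ]
```

```bash
python3 -m jog '[{"translation":[0.3,0,0],"twist":0,"claw":50},{"translation":[0.4,0,0],"twist":0,"claw":50},{"translation":[0.4,0,0],"twist":0,"claw":50},{"translation":[0.4,0,0],"twist":0,"claw":50},{"translation":[0.3,0,0],"twist":0,"claw":50},{"translation":[0,0,0.3],"twist":0,"claw":50},{"translation":[0,0,0.5],"twist":0,"claw":50},{"translation":[0,0,0.5],"twist":0,"claw":50},{"translation":[0,0,0.4],"twist":0,"claw":50},{"translation":[0,0,0.2],"twist":0,"claw":50},{"translation":[0,0,0],"twist":0,"claw":50},{"translation":[0,0,0],"twist":0,"claw":50},{"translation":[0,0,0],"twist":0,"claw":50}]'
```

```text
clock: 34.45
tool_pos: [0.6372, -0.0525, 0.171]
eef_rot: [1.0, -0.013, 0.001, -0.0]
contact_force: [-0.0, 0.9, -0.5]
opening: 0.636
```

```bash
python3 -m jog '[{"translation":[0.04,-0.09,0],"twist":0,"claw":50},{"translation":[0,0,0.3],"twist":0,"claw":50},{"translation":[0,0,0.4],"twist":0,"claw":50},{"translation":[0,0,0.3],"twist":0,"claw":50},{"translation":[0,0,0.12],"twist":0,"claw":50},{"translation":[0,0,0],"twist":0,"claw":50},{"translation":[0,0,0],"twist":0,"claw":50},{"translation":[0,0,0],"twist":0,"claw":50}]'
```

```text
clock: 35.12
tool_pos: [0.6388, -0.0496, 0.1256]
eef_rot: [1.0, -0.014, 0.001, 0.0]
contact_force: [-0.9, 1.1, -1.0]
opening: 0.638
```

```bash
python3 -m jog '[{"translation":[0,-0.02,0.06],"twist":0,"claw":50},{"translation":[0,0,0.05],"twist":0,"claw":50},{"translation":[0,0,0.04],"twist":0,"claw":50},{"translation":[0,0,0.03],"twist":0,"claw":50},{"translation":[0,0,0],"twist":0,"claw":50},{"translation":[0,0,0],"twist":0,"claw":50},{"translation":[0,0,0],"twist":0,"claw":50}]'
```

```text
clock: 35.7
tool_pos: [0.6387, -0.0488, 0.1186]
eef_rot: [1.0, -0.014, 0.001, 0.0]
contact_force: [-0.7, -0.2, 5.2]
opening: 0.64
```

```bash
python3 -m jog '[{"translation":[0,0,-0.02],"twist":0,"claw":65},{"translation":[0,0,0],"twist":0,"claw":69},{"translation":[0,0,0],"twist":0,"claw":75},{"translation":[0,0,0],"twist":0,"claw":85},{"translation":[0,0,0],"twist":0,"claw":85},{"translation":[0,0,0],"twist":0,"claw":85},{"translation":[0,0,-0.3],"twist":0,"claw":85},{"translation":[0,0,-0.5],"twist":0,"claw":85},{"translation":[0,0,-0.7],"twist":0,"claw":85},{"translation":[0,0,-0.7],"twist":0,"claw":85},{"translation":[0,0,-0.7],"twist":0,"claw":85},{"translation":[0,0,-0.6],"twist":0,"claw":85},{"translation":[0,0,0],"twist":0,"claw":85},{"translation":[0,0,0],"twist":0,"claw":85}]'; python3 c.py w8.png full_jar_mid
```

```text
clock: 36.87
tool_pos: [0.6392, -0.0488, 0.261]
eef_rot: [1.0, -0.014, 0.002, 0.0]
contact_force: [-0.3, 0.3, -0.6]
opening: 0.847
[ 0.6392 -0.0488  0.261 ] [ 0.0887  0.6844 -0.1567  1.4924  0.1203  0.9702 -1.6996] 325.35428182894515 238.65464514985126
full_jar_mid 0.76 [300.5  22.2] [0.5795 0.2312 0.133 ]
```

View pics/w8.png

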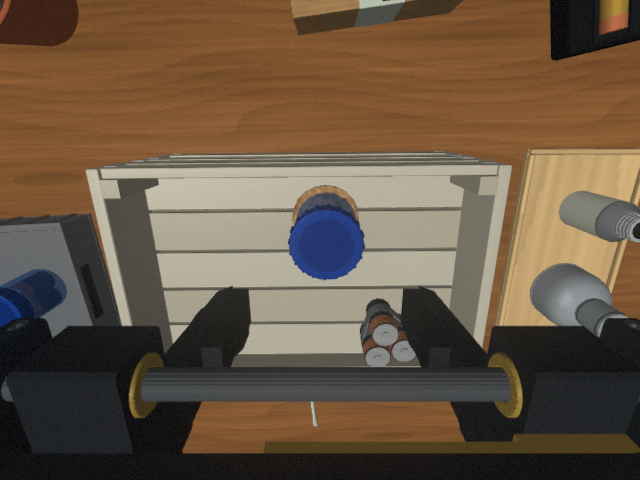

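The empty jar stands upright on the coaster with its lid at (327,242), the same place the full one stood. Next is the lamp.

```bash
python3 -m jog '[{"translation":[0,0,0],"twist":-1,"claw":65},{"translation":[0,0,0],"twist":-1,"claw":65},{"translation":[0,0,0],"twist":-1,"claw":65},{"translation":[0,0,0],"twist":-1,"claw":65},{"translation":[0,0,0],"twist":-1,"claw":65},{"translation":[0,0,0],"twist":-1,"claw":65},{"translation":[0,0,0],"twist":-1,"claw":65},{"translation":[0,0,0],"twist":-1,"claw":65},{"translation":[0,0,0],"twist":-1,"claw":65},{"translation":[0,0,0],"twist":-1,"claw":65},{"translation":[0,0,0],"twist":-1,"claw":65},{"translation":[0,0,0],"twist":-1,"claw":65},{"translation":[0,0,0],"twist":-1,"claw":65},{"translation":[0,0,0],"twist":-1,"claw":65},{"translation":[0,0,0],"twist":-1,"claw":65},{"translation":[0,0,0],"twist":-0.1,"claw":65},{"translation":[0,0,0],"twist":0,"claw":65}]'; python3 -m jog '[{"translation":[-0.8,-0.32,0],"twist":0,"claw":65},{"translation":[-0.8,-0.32,0],"twist":0,"claw":65},{"translation":[-0.8,-0.32,0],"twist":0,"claw":65},{"translation":[-0.8,-0.32,0],"twist":0,"claw":65},{"translation":[-0.8,-0.32,0],"twist":0,"claw":65},{"translation":[-0.8,-0.32,0],"twist":0,"claw":65},{"translation":[-0.8,-0.32,0],"twist":0,"claw":65},{"translation":[-0.8,-0.32,0],"twist":0,"claw":65},{"translation":[-0.8,-0.32,0],"twist":0,"claw":65},{"translation":[-0.4,-0.24,0],"twist":0,"claw":65},{"translation":[0,0,0],"twist":0,"claw":65},{"translation":[0,0,0],"twist":0,"claw":65},{"translation":[0,0,0],"twist":0,"claw":65}]'
```

```text
clock: 38.38
tool_pos: [0.6375, -0.0489, 0.2573]
eef_rot: [0.714, 0.7, -0.001, -0.001]
contact_force: [-0.0, 0.8, -0.7]
opening: 0.648
clock: 39.47
tool_pos: [0.5091, -0.3486, 0.2586]
eef_rot: [0.713, 0.701, 0.001, -0.0]
contact_force: [0.3, 1.4, -0.0]
opening: 0.647
```

```bash
python3 -m jog '[{"translation":[-0.05,0,0.4],"twist":0,"claw":65},{"translation":[0,0,0.6],"twist":0,"claw":65},{"translation":[0,0,0.7],"twist":0,"claw":65},{"translation":[0,0,0.7],"twist":0,"claw":65},{"translation":[0,0,0.7],"twist":0,"claw":65},{"translation":[0,0,0.7],"twist":0,"claw":65},{"translation":[0,0,0.5],"twist":0,"claw":65},{"translation":[0,0,0.3],"twist":0,"claw":65},{"translation":[0,0,0.1],"twist":0,"claw":65},{"translation":[0,0,0],"twist":0,"claw":65},{"translation":[0,0,0],"twist":0,"claw":65},{"translation":[0,0,0],"twist":0,"claw":65}]'
```

```text
clock: 40.47
tool_pos: [0.5095, -0.3527, 0.0722]
eef_rot: [0.713, 0.701, 0.001, 0.001]
contact_force: [-0.8, 0.7, 0.6]
opening: 0.65
```

```bash
python3 -m jog '[{"translation":[0.05,-0.01,0.12],"twist":0,"claw":65},{"translation":[0,0,0],"twist":0,"claw":65},{"translation":[0,0,0],"twist":0,"claw":47},{"translation":[0,0,0],"twist":0,"claw":43},{"translation":[0,0,0],"twist":0,"claw":20},{"translation":[0,0,0],"twist":0,"claw":20},{"translation":[0,0,0],"twist":0,"claw":20},{"translation":[0,0,0],"twist":0,"claw":20}]' 30; python3 -m jog '[{"translation":[0,0,-0.1],"twist":0,"claw":20},{"translation":[0,0,-0.3],"twist":0,"claw":20},{"translation":[0,0,-0.5],"twist":0,"claw":20},{"translation":[0,0,-0.6],"twist":0,"claw":20},{"translation":[0,0,-0.6],"twist":0,"claw":20},{"translation":[0,0,-0.6],"twist":0,"claw":20},{"translation":[0,0,-0.6],"twist":0,"claw":20},{"translation":[0,0,-0.6],"twist":0,"claw":20},{"translation":[0,0,-0.6],"twist":0,"claw":20},{"translation":[0,0,-0.4],"twist":0,"claw":20},{"translation":[0,0,-0.2],"twist":0,"claw":20},{"translation":[0,0,0],"twist":0,"claw":20}]'
```

```text
clock: 41.13
tool_pos: [0.5081, -0.3507, 0.0661]
eef_rot: [0.713, 0.701, 0.0, 0.0]
contact_force: [0.6, -0.0, 1.3]
opening: 0.399
clock: 42.13
tool_pos: [0.5086, -0.3507, 0.2723]
eef_rot: [0.713, 0.701, 0.0, 0.002]
contact_force: [-0.6, -0.3, -2.1]
opening: 0.402
```

```bash
python3 -m jog '[{"translation":[0.3,0.08,0],"twist":0,"claw":20},{"translation":[0.5,0.14,0],"twist":0,"claw":20},{"translation":[0.6,0.16,0],"twist":0,"claw":20},{"translation":[0.6,0.16,0],"twist":0,"claw":20},{"translation":[0.6,0.16,0],"twist":0,"claw":20},{"translation":[0.6,0.16,0],"twist":0,"claw":20},{"translation":[0.6,0.16,0],"twist":0,"claw":20},{"translation":[0.6,0.16,0],"twist":0,"claw":20},{"translation":[0.6,0.16,0],"twist":0,"claw":20},{"translation":[0.6,0.16,0],"twist":0,"claw":20},{"translation":[0.6,0.16,0],"twist":0,"claw":20},{"translation":[0.6,0.16,0],"twist":0,"claw":20},{"translation":[0.6,0.16,0],"twist":0,"claw":20},{"translation":[0.6,0.16,0],"twist":0,"claw":20},{"translation":[0.6,0.16,0],"twist":0,"claw":20},{"translation":[0.5,0.12,0],"twist":0,"claw":20},{"translation":[0.4,0.08,0],"twist":0,"claw":20},{"translation":[0,0,0],"twist":0,"claw":20},{"translation":[0,0,0],"twist":0,"claw":20},{"translation":[0,0,0],"twist":0,"claw":20}]'
```

```text
clock: 43.8
tool_pos: [0.6134, 0.0266, 0.2687]
eef_rot: [0.713, 0.701, -0.002, -0.0]
contact_force: [-1.1, -0.3, -1.1]
opening: 0.399
```

```bash
python3 -m jog '[{"translation":[0.03,0.05,0.2],"twist":0,"claw":20},{"translation":[0,0,0.4],"twist":0,"claw":20},{"translation":[0,0,0.5],"twist":0,"claw":20},{"translation":[0,0,0.5],"twist":0,"claw":20},{"translation":[0,0,0.5],"twist":0,"claw":20},{"translation":[0,0,0.3],"twist":0,"claw":20},{"translation":[0,0,0.15],"twist":0,"claw":20},{"translation":[0,0,0],"twist":0,"claw":20},{"translation":[0,0,0],"twist":0,"claw":20},{"translation":[0,0,0],"twist":0,"claw":20}]'
```

```text
clock: 44.63
tool_pos: [0.6172, 0.0289, 0.169]
eef_rot: [0.713, 0.701, 0.001, 0.001]
contact_force: [-0.6, -0.3, -1.6]
opening: 0.398
```

```bash
python3 -m jog '[{"translation":[-0.03,-0.04,0.15],"twist":0,"claw":20},{"translation":[0,0,0.1],"twist":0,"claw":20},{"translation":[0,0,0.06],"twist":0,"claw":20},{"translation":[0,0,0.04],"twist":0,"claw":20},{"translation":[0,0,0.03],"twist":0,"claw":20},{"translation":[0,0,0],"twist":0,"claw":20},{"translation":[0,0,0],"twist":0,"claw":20},{"translation":[0,0,0],"twist":0,"claw":20}]'
```

```text
clock: 45.3
tool_pos: [0.6147, 0.0276, 0.1531]
eef_rot: [0.713, 0.701, -0.0, 0.0]
contact_force: [-1.4, -0.4, 3.2]
opening: 0.4
```

```bash
python3 -m jog '[{"translation":[0,0,0],"twist":0,"claw":42},{"translation":[0,0,0],"twist":0,"claw":47},{"translation":[0,0,0],"twist":0,"claw":55},{"translation":[0,0,0],"twist":0,"claw":65},{"translation":[0,0,0],"twist":0,"claw":65},{"translation":[0,0,-0.3],"twist":0,"claw":65},{"translation":[0,0,-0.5],"twist":0,"claw":65},{"translation":[0,0,-0.7],"twist":0,"claw":65},{"translation":[0,0,-0.7],"twist":0,"claw":65},{"translation":[0,0,-0.5],"twist":0,"claw":65},{"translation":[0,0,0],"twist":0,"claw":65}]'; python3 -m jog '[{"translation":[-0.5,0.02,0],"twist":0,"claw":65},{"translation":[-0.8,0.02,0],"twist":0,"claw":65},{"translation":[-0.8,0.02,0],"twist":0,"claw":65},{"translation":[-0.8,0.02,0],"twist":0,"claw":65},{"translation":[-0.8,0.02,0],"twist":0,"claw":65},{"translation":[-0.8,0.02,0],"twist":0,"claw":65},{"translation":[-0.8,0.02,0],"twist":0,"claw":65},{"translation":[-0.8,0.02,0],"twist":0,"claw":65},{"translation":[-0.8,0.02,0],"twist":0,"claw":65},{"translation":[-0.8,0.02,0],"twist":0,"claw":65},{"translation":[-0.8,0.02,0],"twist":0,"claw":65},{"translation":[-0.6,0.02,0],"twist":0,"claw":65},{"translation":[-0.4,0.02,0],"twist":0,"claw":65},{"translation":[0,0,0],"twist":0,"claw":65},{"translation":[0,0,0],"twist":0,"claw":65},{"translation":[0,0,0],"twist":0,"claw":65}]'
```

```text
clock: 46.22
tool_pos: [0.6175, 0.0289, 0.2664]
eef_rot: [0.713, 0.701, 0.004, 0.003]
contact_force: [0.6, 0.5, -0.2]
opening: 0.651
clock: 47.55
tool_pos: [0.6189, -0.3501, 0.2607]
eef_rot: [0.712, 0.702, 0.001, -0.001]
contact_force: [1.4, 1.1, -0.1]
opening: 0.652
```

Down to z ≈ 0.045: 0.216 m, or 5.4 units.

```bash
python3 -m jog '[{"translation":[-0.05,0,0.4],"twist":0,"claw":65},{"translation":[0,0,0.6],"twist":0,"claw":65},{"translation":[0,0,0.7],"twist":0,"claw":65},{"translation":[0,0,0.7],"twist":0,"claw":65},{"translation":[0,0,0.7],"twist":0,"claw":65},{"translation":[0,0,0.7],"twist":0,"claw":65},{"translation":[0,0,0.6],"twist":0,"claw":65},{"translation":[0,0,0.5],"twist":0,"claw":65},{"translation":[0,0,0.3],"twist":0,"claw":65},{"translation":[0,0,0.1],"twist":0,"claw":65},{"translation":[0,0,0],"twist":0,"claw":65},{"translation":[0,0,0],"twist":0,"claw":65},{"translation":[0,0,0],"twist":0,"claw":65}]'
```

```text
clock: 48.63
tool_pos: [0.6199, -0.3545, 0.0506]
eef_rot: [0.713, 0.701, 0.001, 0.001]
contact_force: [-0.0, 0.6, -0.4]
opening: 0.647
```

```bash
python3 -m jog '[{"translation":[0.04,-0.01,0.1],"twist":0,"claw":65},{"translation":[0,0,0.08],"twist":0,"claw":65},{"translation":[0,0,0],"twist":0,"claw":60},{"translation":[0,0,0],"twist":0,"claw":53},{"translation":[0,0,0],"twist":0,"claw":20},{"translation":[0,0,0],"twist":0,"claw":20},{"translation":[0,0,0],"twist":0,"claw":20},{"translation":[0,0,0],"twist":0,"claw":20}]' 15; python3 -m jog '[{"translation":[0,0,-0.1],"twist":0,"claw":20},{"translation":[0,0,-0.3],"twist":0,"claw":20},{"translation":[0,0,-0.6],"twist":0,"claw":20},{"translation":[0,0,-0.7],"twist":0,"claw":20},{"translation":[0,0,-0.7],"twist":0,"claw":20},{"translation":[0,0,-0.7],"twist":0,"claw":20},{"translation":[0,0,-0.7],"twist":0,"claw":20},{"translation":[0,0,-0.7],"twist":0,"claw":20},{"translation":[0,0,-0.4],"twist":0,"claw":20},{"translation":[0,0,-0.2],"twist":0,"claw":20},{"translation":[0,0,0],"twist":0,"claw":20}]'
```

```text
clock: 49.3
tool_pos: [0.6183, -0.3529, 0.0416]
eef_rot: [0.713, 0.701, 0.0, 0.0]
contact_force: [0.5, -0.3, -0.1]
opening: 0.492
clock: 50.22
tool_pos: [0.6193, -0.353, 0.2485]
eef_rot: [0.713, 0.701, 0.001, 0.002]
contact_force: [0.3, -0.2, -1.3]
opening: 0.492
```

```bash
python3 -m jog '[{"translation":[0.25,-0.02,0],"twist":0,"claw":20},{"translation":[0.5,-0.02,0],"twist":0,"claw":20},{"translation":[0.5,-0.02,0],"twist":0,"claw":20},{"translation":[0.5,-0.02,0],"twist":0,"claw":20},{"translation":[0.5,-0.02,0],"twist":0,"claw":20},{"translation":[0.5,-0.02,0],"twist":0,"claw":20},{"translation":[0.5,-0.02,0],"twist":0,"claw":20},{"translation":[0.5,-0.02,0],"twist":0,"claw":20},{"translation":[0.5,-0.02,0],"twist":0,"claw":20},{"translation":[0.5,-0.02,0],"twist":0,"claw":20},{"translation":[0.5,-0.02,0],"twist":0,"claw":20},{"translation":[0.4,0,0],"twist":0,"claw":20},{"translation":[0.21,0,0],"twist":0,"claw":20},{"translation":[0,0,0],"twist":0,"claw":20},{"translation":[0,0,0],"twist":0,"claw":20},{"translation":[0,0,0],"twist":0,"claw":20}]'
```

```text
clock: 51.55
tool_pos: [0.613, -0.12, 0.2448]
eef_rot: [0.714, 0.7, -0.001, 0.0]
contact_force: [0.7, -0.3, -1.1]
opening: 0.489
```

Down to about 0.14 with a small correction.

```bash
python3 -m jog '[{"translation":[0.03,0.02,0.2],"twist":0,"claw":20},{"translation":[0,0,0.4],"twist":0,"claw":20},{"translation":[0,0,0.5],"twist":0,"claw":20},{"translation":[0,0,0.5],"twist":0,"claw":20},{"translation":[0,0,0.5],"twist":0,"claw":20},{"translation":[0,0,0.3],"twist":0,"claw":20},{"translation":[0,0,0.15],"twist":0,"claw":20},{"translation":[0,0,0],"twist":0,"claw":20},{"translation":[0,0,0],"twist":0,"claw":20},{"translation":[0,0,0],"twist":0,"claw":20}]'
```

```text
clock: 52.38
tool_pos: [0.6152, -0.1172, 0.1446]
eef_rot: [0.713, 0.701, 0.001, 0.001]
contact_force: [0.4, -0.2, -1.2]
opening: 0.49
```

```bash
python3 -m jog '[{"translation":[-0.03,-0.02,0.15],"twist":0,"claw":20},{"translation":[0,0,0.1],"twist":0,"claw":20},{"translation":[0,0,0.06],"twist":0,"claw":20},{"translation":[0,0,0.04],"twist":0,"claw":20},{"translation":[0,0,0.03],"twist":0,"claw":20},{"translation":[0,0,0],"twist":0,"claw":20},{"translation":[0,0,0],"twist":0,"claw":20},{"translation":[0,0,0],"twist":0,"claw":20}]'
```

```text
clock: 53.05
tool_pos: [0.6134, -0.1183, 0.1285]
eef_rot: [0.713, 0.701, -0.0, 0.0]
contact_force: [-0.1, -0.9, 1.7]
opening: 0.491
```

```bash
python3 -m jog '[{"translation":[0,0,0],"twist":0,"claw":50},{"translation":[0,0,0],"twist":0,"claw":54},{"translation":[0,0,0],"twist":0,"claw":60},{"translation":[0,0,0],"twist":0,"claw":65},{"translation":[0,0,0],"twist":0,"claw":65},{"translation":[0,0,-0.3],"twist":0,"claw":65},{"translation":[0,0,-0.5],"twist":0,"claw":65},{"translation":[0,0,-0.7],"twist":0,"claw":65},{"translation":[0,0,-0.8],"twist":0,"claw":65},{"translation":[0,0,-0.8],"twist":0,"claw":65},{"translation":[0,0,-0.8],"twist":0,"claw":65},{"translation":[0,0,-0.8],"twist":0,"claw":65},{"translation":[0.5,-0.23,0],"twist":0,"claw":65},{"translation":[0.5,-0.23,0],"twist":0,"claw":65},{"translation":[0.5,-0.23,0],"twist":0,"claw":65},{"translation":[0.47,-0.22,0],"twist":0,"claw":100},{"translation":[0,0,0],"twist":0,"claw":100},{"translation":[0,0,0],"twist":0,"claw":100},{"translation":[0,0,0],"twist":0,"claw":100}]'; python3 c.py w9.png lamp_mid bulb_mid cells_mid tape_mid
```

```text
clock: 54.63
tool_pos: [0.5788, -0.04, 0.3168]
eef_rot: [0.713, 0.701, -0.0, 0.001]
contact_force: [0.5, -0.8, 0.5]
opening: 0.924
[ 0.5788 -0.04    0.3168] [ 0.3613  0.5995 -0.6476  1.588   0.3959  1.0878 -0.4066] 325.35428182894515 238.65464514985126
lamp_mid 0.77 [144.4 362.7] [0.6145 0.0267 0.146 ]
lamp_mid 0.54 [263.5 274.4] [ 0.5265 -0.0887  0.146 ]
bulb_mid 0.83 [286.1 362.9] [ 0.6177 -0.1186  0.141 ]
cells_mid 0.59 [267.9 275.5] [ 0.5224 -0.1064  0.117 ]
```

View pics/w9.png

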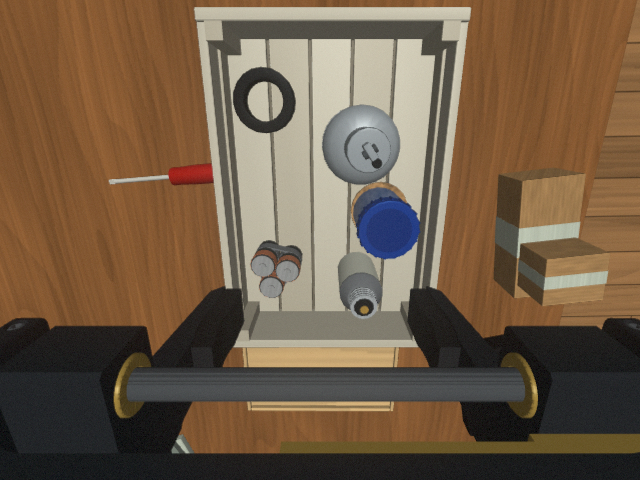

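The view matches the one from the start to within a pixel or two. The lamp is at (369,149), the bulb cap at (364,308) and the jar lid at (389,230), with the cells and tape where they were.

```bash
python3 -c "
from h import *
print(r.finish_job())"
```

```text
the job is handed in; nothing more can be done
None
```

The job is done and handed in at about 55 s on the robot's clock, against the 136 s limit; it reported no verdict.

I set the bulb and then the lamp head aside on the tray and stood the full jar in the middle of the caddy. The empty jar went from the saucer onto the middle of the coaster, and then the lamp and bulb went back to their recorded grasp positions. Each thing was lowered until I felt light contact, 2–5 N, before I let go.

- **Crate:** the last wrist picture, from nearly the same pose as the first, shows the lamp, bulb and jar lid within 1–2 pixels of their starting image positions. They were upright, and the cells and tape had not moved.
- **Full jar:** it last showed standing in the caddy just after I set it there, and part of it showed again after the empty jar was placed. I took no separate final picture of it.
- **Coaster centre:** the top and wrist cameras disagreed by about 2.5 mm, so I used a point between the two. The empty jar may be 1–3 mm off the exact middle.
- **Detector:** the network's points for the lamp and bulb differed by 2–3 mm between the first and last views, within its usual scatter.

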